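# Nudge the fixture plate onto its locating pins

### The job

The aluminium fixture plate has been set down askew on the blue base, propped up on the two locating pins. With the fingertips, nudge it sideways across the pins until both of its holes drop over the pins and it lies flat and fully down within the white outline on the base. Only push the plate, do not pick it up or tip it over, leave everything else where it stands, and move the hand clear at the end.

Things in the scene. Friction and masses are not known exactly. Their poses are not given: they have to be found in the camera images.
- base: Blue fixture base, bolted down: slab 240 (x) x 340 (y) x 15 mm. Origin: centre of its underside, on the bench; z up. A white painted outline, 114 x 174 mm inside, centred on the deck, shows the seat. Two steel pins stand on its deck at x = -30, y = +50 and -50 mm: 12 mm in diameter for the lower 5 mm, then a cone narrowing to a 5 mm flat tip 11 mm above the deck (26 mm above the bench).
- plate: Loose aluminium plate, 110 (x) x 170 (y) x 10 mm, about 0.5 kg, red stripe on top. Origin: centre of its underside; z is its upward normal. Two 15 mm through holes at its x = -30, y = +50 and -50 mm. At the start it rests on the pin tips and its long +x edge lies on the deck (tilt 6 to 10 degrees). Seated, its origin is 15 mm straight above the base's and their axes are parallel.
- pin_left (a point): Centre of the tip of the pin at base y = +50 mm, 11 mm above the deck. A hole that comes within about 3 mm of its pin slips down the conical nose by itself.
- pin_right (a point): Centre of the tip of the pin at base y = -50 mm, 11 mm above the deck.
- hole_left (a point): Centre of the plate's hole at plate y = +50 mm, at the plate's underside. It belongs over pin_left; seated, it lies 11 mm below the pin's tip. It starts 1 to 4 cm off. One hole may drop first, and the plate then pivots about that pin.
- hole_right (a point): Centre of the plate's hole at plate y = -50 mm, at the underside of the plate. It belongs over pin_right.
- bush: Bystander: upright brass cylinder 24 mm in diameter, 30 mm high, loose on the deck near the base's corner at +x, -y. Origin: centre of its underside.
- thumbnut: Bystander: dark steel knurled nut 26 mm in diameter, 20 mm high, loose on the deck near the base's corner at -x, -y. Origin: centre of its underside.
- screwdriver: Bystander: screwdriver lying on the bench to the right of the base.
- wrench: Bystander: wrench lying on the bench to the left of the base.
- jar: Bystander: amber jar, 70 mm in diameter, 85 mm high, on the bench.
- tin: Bystander: round yellow tin with a dark lid, 100 mm in diameter, 45 mm high, on the bench.
- mug: Bystander: white mug, 80 mm in diameter, 90 mm high, on the bench.
- spraycan: Bystander: standing spray can, 64 mm in diameter, 160 mm high, on the bench.
There are look-alikes about, which are no part of the job. Of the things like the plate, leave any that is brown or pink; of the rest the larger one is meant.

How it is judged:
At the end, for the whole second after the job is handed in: Both holes are over their pins (centres within 4 mm horizontally), the plate lies flat on the deck (underside centre within 2.5 mm of it, tilt under 0.03 rad) and is at rest (horizontal distance between hole_left and pin_left below 0.004 m and horizontal distance between hole_right and pin_right below 0.004 m and z of plate in the frame of base between 0.013 and 0.0175 m and angle between plate's own z axis and vertical below 0.03 rad and linear speed of plate below 0.01 m/s); the robot touches nothing.
It fails at once if the plate is lifted more than about 10 mm above the pin tips (z of plate in the frame of base above 0.036 m).
It fails at once if the plate is tipped up by more than 20 degrees (angle between plate's own z axis and vertical above 0.35 rad).
It fails at once if a bystander is moved by more than 25 mm (distance of any of bush, thumbnut, screwdriver, wrench, jar, tin, mug, spraycan from where it was at the start of the episode above 0.025 m).
It also fails if it takes over 51 s, if anything falls off the work surface, if the arm or the gripper's body presses on something with over 40 N, if the wrist force passes 120 N, or if a joint passes its speed limit or range.

### The arm

A 7-joint arm with a two-finger parallel gripper is mounted at the origin on the work surface. World frame = base frame: x ahead of the robot, y to its left, z up, the work surface at z = 0. Lengths are in m, angles in rad, forces in N, time in s.
With the tool pointing down it reaches from about 0.4 to 0.925 m from the base axis. Payload 4.1 kg.
Tool frame: the origin (TCP) lies at the very end of the fingers, on their centre line; the grasp point (between the pads) lies bot.grip_depth behind it (bot.grip_depth is the distance from the TCP to the grasp point, in m); z points along the fingers, x is the direction in which the jaws open and shut, and the axes are right-handed (so a half turn about z gives the same grasp; the last joint's range is limited). The gripper opens to 85 mm and grips with 20 to 120 N. Pads are 22 mm wide; open, the fingers measure 114 mm over their backs; the gripper's body (76 mm by 85 mm) begins 54 mm behind the grasp point. The pads swing forward as they close: fully open they stand 13 mm farther back than shut.
Start: joints at [-1.407, 0.398, 0.045, 1.537, -0.019, 1.207, -0.051], TCP at [0.169, 0.628, 0.231] pointing down, gripper open.
Joint ranges: [-2.82, 2.82], [-0.49, 2.23], [-1.37, 1.46], [0, 2.46], [-1.36, 4.5], [0.23, 2], [-2.94, 2.94]. Speed limits (rad/s): [2.57, 2.57, 3.14, 3.14, 3.14, 3.14, 3.14].

### API

Orientations are given as a unit quaternion [x, y, z, w].
In Python, from plant import bot gives the robot as it stands.
- The arm moves only by the tool move_arm, never from a script. Its argument "plan" is a list of rows, each a list of 3 entries, a list of its own where there are three numbers: the closure in counts, from 0 (fully open) to 255 (shut), then the shift along the tool's x, y, z in units of 40 mm (1.0 is 40 mm), then the turn, a rotation vector about the tool's x, y, z in units of 8 degrees (1.0 is 8 degrees). In form: [[jaw, [dx, dy, dz], [rx, ry, rz]], ...]. A call has 1 to 20 rows; each row is the pose to reach, as a shift and turn from the pose commanded when the call began, along the tool's axes at that moment; what a row does not reach only later rows make up. A row lasts 1/10 s, in which the tool goes at most 50 mm and 8.59 degrees, less where a joint would pass 70% of its speed; a pose out of reach is approached as far as the arm can. A call with a gripper value outside its range is refused whole. The fingers move at their own pace and stop on an object; "grip_force" is the grip in N (left out, the last holds). Time passes only in rows, so rows that repeat a pose let the fingers close. It gives the time, the measured TCP pose, the force and the opening at its end, in the units of the state.
- bot.get_state(): the state, without advancing time (a new reading comes with each control period).
- bot.grab_frame(name): name is "scene" or "top"; returns (picture, depth): 420x560x3 uint8, red, green, blue; 420x560 float32, m along the optical axis (not along the pixel's ray), 0 where there is no reading.
- bot.camera_info(name): a dict with "K" (3x3 intrinsics, pixels), "dist_coeffs" ([k1, k2, p1, p2, k3] as OpenCV has them; the pictures are not rectified), "xyz" and "attitude" of the camera in the world. Camera axes: x right, y up, looking along -z (the intrinsics and any distortion apply to the point x, -y, -z); pixel columns grow to the right and rows downward; lengths in m; the calibration is good to about 2 mm. A picture is of the moment at which its call begins. camera_info takes no time and is no camera call.
- bot.job_done(): hands the job in, once; it reports no verdict.
Trained networks look in the newest picture that a camera, given by its name, has taken for a name from the list of things; names that differ only in an ending like _2 or _b are one class to them, and where a whole thing is asked for, a point or a joint stands for the part that bears it (a point fixed in the world has none). Each returns a list of dicts, best first, with "score" (0 to 1); they miss things now and then, are a little off and sometimes report something else, mostly with a low value. They report only what shows in the picture. A call takes as long as a camera call. They do not tell look-alikes from the thing itself.
- bot.regions_of(thing, camera): "mask" (420x560 bool, what is visible of it) and "uv" ([column, row] in pixels, amid what is visible of it).
The state is a dict: "time": time; "joints": joint angles; "dq": joint speeds; "joint_efforts": joint torques, N m; "ee_pos": TCP position; "tool_rot": TCP orientation; "force": force on the tool from outside, world axes, zero at the start; "ft_torque": the same for the moment, N m; "grip_width": finger opening in m.
Only numpy, scipy, OpenCV 4.12 (cv2) and the standard library are available. Lean on these libraries where they do the work, as an engineer would, in place of code of your own. Each camera call takes 0.05 s, during which the arm holds its last target. There are 200 camera calls.

## Working session

There is one attempt and no reset: what is moved stays moved. The work goes in short steps, Python scripts to look and compute and a tool call to move; the robot and the scene stay as the last step left them, time stands still between calls to the robot, and variables do not carry over. Pictures are saved under pics/ and viewed, about 8 in all and at most 12, crops included, and the job is handed in when it is done.

Besides the shell and the picture viewer there is one more tool, called after ">>>" as name(argument=value, ...), one argument or row to a line, values as JSON. move_arm: Moves the arm, as the interface text tells. Its arguments: {"type":"object","properties":{"plan":{"type":"array"},"grip_force":{"type":"number"}},"required":["plan"]}

```bash
mkdir -p pics; ls
cat > h.py <<'E'
import numpy as np, cv2
from scipy.spatial.transform import Rotation as R
from plant import bot
def cam(n):
    c=bot.camera_info(n); return np.array(c["K"]),np.array(c["dist_coeffs"]),np.array(c["xyz"]),R.from_quat(c["attitude"]).as_matrix() if len(np.ravel(c["attitude"]))==4 else np.array(c["attitude"])
def ray(n,uv):
    K,d,t,A=cam(n)
    p=cv2.undistortPoints(np.array(uv,float).reshape(-1,1,2),K,d)[:,0]
    return t,np.c_[p[:,0],-p[:,1],-np.ones(len(p))]@A.T
def onz(n,uv,z):
    t,v=ray(n,uv); return t+v*((z-t[2])/v[:,2])[:,None]
def pts(n,uv,dep):
    t,v=ray(n,uv); return t+v*np.ravel(dep)[:,None]
def proj(n,P):
    K,d,t,A=cam(n); q=(np.atleast_2d(P)-t)@A; q=q*[1,-1,-1]
    return cv2.projectPoints(q,np.zeros(3),np.zeros(3),K,d)[0][:,0]
def save(n,name):
    im,d=bot.grab_frame(n); cv2.imwrite(f"pics/{name}.png",im[:,:,::-1]); np.savez(f"pics/{name}.npz",im=im,d=d); return im,d
E
python3 - <<'E'
from h import *
a,_=save("scene","s0");b,_=save("top","t0")
cv2.imwrite("pics/t0b.png",cv2.resize(b,(800,600),interpolation=3)[:,:,::-1])
for n in("scene","top"):
    print(bot.camera_info(n))
    for th in("plate","base","bush","thumbnut","hole_left","pin_left"):
        for r in bot.regions_of(th,n): print(n,th,round(r["score"],2),r["uv"],r["mask"].sum())
print(bot.get_state(),bot.grip_depth)
E
```

```text
pics
{'K': array([[519.5894594 ,   0.        , 281.67344319],
       [  0.        , 519.5894594 , 214.40456974],
       [  0.        ,   0.        ,   1.        ]]), 'dist_coeffs': array([-0.17876641,  0.        ,  0.        ,  0.        ,  0.        ]), 'xyz': array([ 1.59271425, -0.14204873,  0.91636928]), 'attitude': array([0.33522222, 0.2898573 , 0.59182721, 0.67331223])}
scene plate 0.84 [164.7, 189.0] 706
scene plate 0.68 [375.7, 232.0] 807
scene plate 0.65 [359.3, 187.2] 1181
scene plate 0.19 [105.0, 247.5] 937
scene base 0.75 [263.2, 258.5] 5515
scene base 0.16 [428.0, 254.5] 1634
scene bush 0.61 [273.5, 240.8] 2068
scene hole_left 0.98 [374.9, 232.5] 783
scene hole_left 0.92 [275.9, 240.4] 2086
scene hole_left 0.81 [165.6, 186.8] 674
scene hole_left 0.72 [353.9, 187.2] 1220
scene pin_left 0.94 [254.4, 259.7] 5418
{'K': array([[543.46076129,   0.        , 286.45702541],
       [  0.        , 543.46076129, 212.55543906],
       [  0.        ,   0.        ,   1.        ]]), 'dist_coeffs': array([-0.05939177,  0.        ,  0.        ,  0.        ,  0.        ]), 'xyz': array([ 0
[... 538 characters left out ...]
ay([-1.40699598,  0.39835283,  0.04509898,  1.5365603 , -0.01870492,
        1.20689951, -0.05072247]), 'dq': array([-2.38593396e-03,  9.42199517e-04,  2.10232427e-03, -3.37426590e-05,
       -2.59902945e-04,  1.37299641e-03, -1.92214561e-04]), 'joint_efforts': array([ 9.87620442e-04, -4.74871945e+01,  1.36329353e+00, -2.54476404e+01,
        1.15736900e-02,  7.85601896e-04, -1.36801367e-05]), 'ee_pos': array([0.16884187, 0.62774494, 0.2313949 ]), 'tool_rot': array([ 7.93642420e-01,  6.08384499e-01,  7.93316074e-05, -6.24741080e-05]), 'force': array([-0.18815394,  0.52876868,  0.07431661]), 'ft_torque': array([-0.04657689, -0.01867272, -0.04114557]), 'grip_width': 0.08522843765047447} 0.0187
```

View pics/t0b.png

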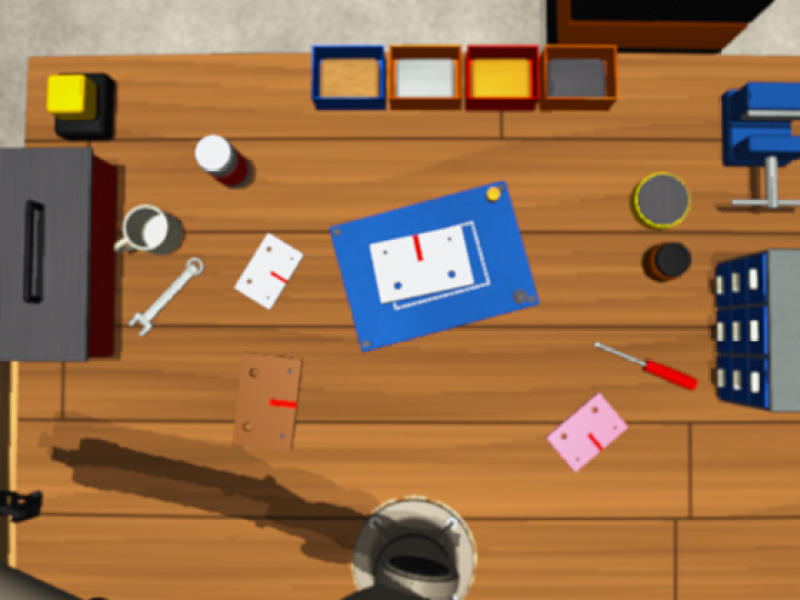

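View pics/s0.png

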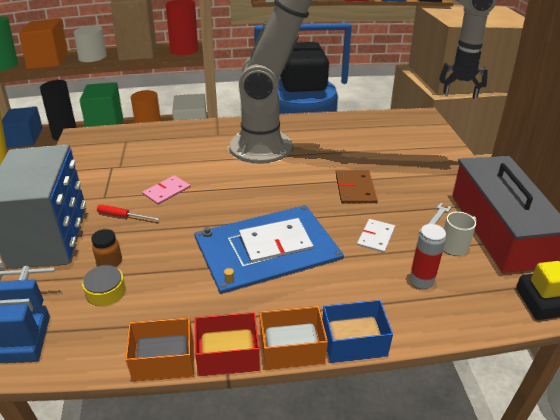

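The candidates (top picture pixels, 560 px scale) are the white plate on the base (297,187), a small white plate on the bench (189,191), a brown one (187,279) and a pink one (411,301). The plate on the base is neither brown nor pink and is the larger of the two white ones, so it is the one meant. I'll confirm it in an enlarged, rectified crop.

```bash
cat >> h.py <<'E'
def rect(n,im,z=0.025,x0=.35,x1=.75,y0=-.3,y1=.2,s=1500):
    # overhead map: column grows to -y, row grows to -x, s px per m
    H,W=int((x1-x0)*s),int((y1-y0)*s)
    c,r=np.meshgrid(np.arange(W),np.arange(H))
    P=np.c_[(x1-r.ravel()/s),(y1-c.ravel()/s),np.full(r.size,z)]
    m=proj(n,P).astype(np.float32).reshape(H,W,2)
    return cv2.remap(im,m,None,cv2.INTER_CUBIC)
E
python3 - <<'E'
from h import *
im=np.load("pics/t0.npz")["im"]
print(onz("top",[[316,190],[297,187],[340,133],[364,207]],.02).round(3))
c=onz("top",[[303,186]],.02)[0]
a=rect("top",im,.02,c[0]-.2,c[0]+.2,c[1]-.26,c[1]+.26); cv2.imwrite("pics/r0.png",a[:,:,::-1]); print(c,a.shape)
E
```

```text
[[ 0.528 -0.069  0.02 ]
 [ 0.535 -0.019  0.02 ]
 [ 0.678 -0.133  0.02 ]
 [ 0.483 -0.195  0.02 ]]
[ 0.53808852 -0.03516629  0.02      ] (600, 780, 3)
```

View pics/r0.png

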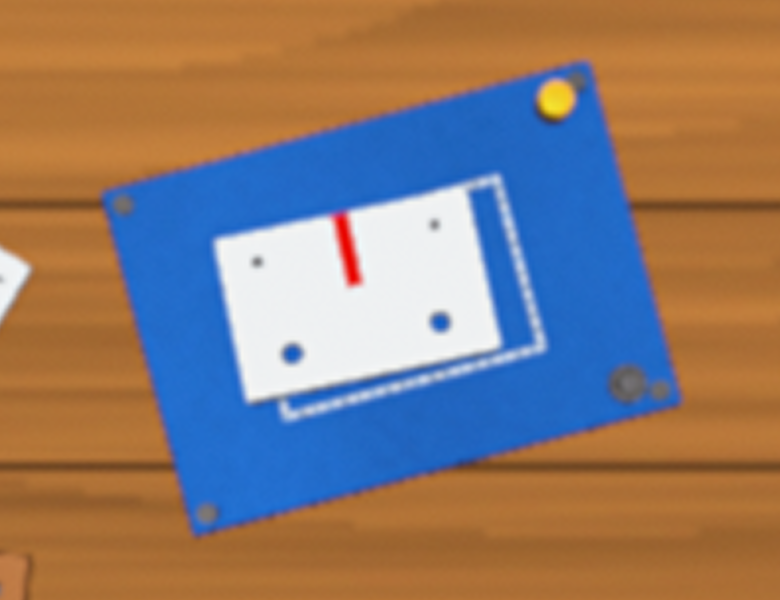

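This confirms it: the white plate (centre about 355,292 in the crop) lies on the blue base, is larger than the bench one, and its two large holes (292,353 and 440,322) face −x. The outline shows clear on the −y and −x sides, so the plate must go about −y and slightly −x. Next I measure it precisely.

```bash
cat >> h.py <<'E'
from scipy.optimize import least_squares
def quad(mask):
    m=cv2.resize(mask.astype(np.float32),None,fx=4,fy=4,interpolation=cv2.INTER_CUBIC)
    m=(m>.5).astype(np.uint8); k=np.ones((13,13),np.uint8); m=cv2.morphologyEx(m,cv2.MORPH_OPEN,k)
    cs=cv2.findContours(m,cv2.RETR_EXTERNAL,cv2.CHAIN_APPROX_NONE)[0]; c=max(cs,key=cv2.contourArea)
    h=cv2.convexHull(c); 
    for e in range(2,200):
        q=cv2.approxPolyDP(h,e,True)[:,0].astype(float)
        if len(q)<=4: break
    p=c[:,0].astype(float); L=[]
    for i in range(4):
        a,b=q[i],q[(i+1)%4]; u=(b-a)/np.linalg.norm(b-a); s=(p-a)@u; d=abs((p-a)@[-u[1],u[0]])
        w=p[(d<6)&(s>20)&(s<np.linalg.norm(b-a)-20)]
        l=cv2.fitLine(w.astype(np.float32),cv2.DIST_HUBER,0,.01,.01).ravel(); n=np.array([-l[1],l[0]]); L.append(np.r_[n,n@l[2:]])
    out=[np.linalg.solve([L[i-1][:2],L[i][:2]],[L[i-1][2],L[i][2]]) for i in range(4)]
    return (np.array(out)+.5)/4-.5
def order(q,ref):  # match quad to predicted corners
    best=min((np.roll(qq,i,0) for qq in(q,q[::-1]) for i in range(4)),key=lambda z:((z-ref)**2).sum()); return best
E
cat > meas.py <<'E'
from h import *
def corners(hx,hy,z): return np.array([[hx,hy,z],[hx,-hy,z],[-hx,-hy,z],[-hx,hy,z]])
PB=corners(.12,.17,.015); PP=corners(.055,.085,.010)
PH=np.array([[-.03,.05,.01],[-.03,-.05,.01]])
def sat(im,box):
    h=cv2.cvtColor(im,cv2.COLOR_RGB2HSV); M=np.zeros(im.shape[:2],bool); a,b,c,d=box; M[b:d,a:c]=1
    blue=M&(h[...,0]>95)&(h[...,0]<125)&(h[...,1]>120)&(h[...,2]>70)
    white=M&(h[...,1]<60)&(h[...,2]>140); red=M&((h[...,0]<8)|(h[...,0]>172))&(h[...,1]>120)
    return blue,white,red
B0=[.535,-.06,np.deg2rad(15)]
def tfB(b,P): return P@R.from_euler("z",b[2]).as_matrix().T+[b[0],b[1],0]
def fit_base(ims):
    obs=[]
    for n,im in ims.items():
        g=proj(n,tfB(B0,PB)); lo=np.maximum(g.min(0)-18,0).astype(int); hi=(g.max(0)+18).astype(int)
        bl,w,r=sat(im,[*lo,*hi]); m=cv2.morphologyEx((bl|w).astype(np.uint8),cv2.MORPH_CLOSE,np.ones((9,9)))
        obs.append((n,order(quad(m),g)))
    f=lambda b:np.concatenate([(proj(n,tfB(b,PB))-q).ravel() for n,q in obs])
    s=least_squares(f,B0,loss="soft_l1"); return s.x,f(s.x)
def tfP(p,P): return P@R.from_rotvec(p[3:]).as_matrix().T+p[:3]
def plate_obs(n,im,b):
    g=proj(n,tfB(b,corners(.1,.14,.02))); lo,hi=g.min(0).astype(int),g.max(0).astype(int)
    bl,w,r=sat(im,[*lo,*hi]); m=(w|r).astype(np.uint8); m=cv2.morphologyEx(m,cv2.MORPH_CLOSE,np.ones((5,5))); return quad(m)
E
cat > m0.py <<'E'
from meas import *
ims={k:np.load(f"pics/{f}.npz")["im"] for k,f in(("top","t0"),("scene","s0"))}
for s in (["top"],["scene"],["top","scene"]):
    b,e=fit_base({k:ims[k] for k in s}); print(s,b[:2].round(4),np.rad2deg(b[2]).round(2),np.abs(e).max().round(2),e.round(1))
b,_=fit_base({"top":ims["top"]})
Y=R.from_euler("z",b[2]).as_matrix()
g=np.r_[.535,-.019,.02,0,0,b[2]]
for s in (["top"],["scene"],["top","scene"]):
  try:
    bs,_=fit_base({k:ims[k] for k in s})
    ob=[(n,order(plate_obs(n,ims[n],b),proj(n,tfP(g,PP)))) for n in s]
    # x,y,yaw,tilt; +x edge on deck -> z from tilt
    def pose(v):
        Rm=R.from_euler("ZY",[v[2],v[3]]); z=.015+.055*np.sin(v[3]); return np.r_[v[0],v[1],z,Rm.as_rotvec()]
    f=lambda v:np.r_[np.concatenate([(proj(n,tfP(pose(v),PP))-q).ravel() for n,q in ob]),(v[3]-.14)*30]
    r=least_squares(f,[.535,-.019,b[2],.14]); v=r.x
    h=tfP(pose(v),PH*[1,1,0]); pn=tfB(bs,np.array([[-.03,.05,.026],[-.03,-.05,.026]]))
    Yb=R.from_euler("z",bs[2]).as_matrix()
    print(s,v[:2].round(4),np.rad2deg(v[2:]).round(2),"res",np.abs(f(v)).max().round(2)); print("hole-pin base frame mm",((h-pn)@Yb*1000).round(1).tolist())
  except Exception as ex: print(s,repr(ex))
E
python3 m0.py
```

```text
['top'] [ 0.5401 -0.0359] 15.3 1.18 [-1.  -0.4  0.5 -1.2  0.9  0.5 -0.4  0.9]
['scene'] [ 0.5485 -0.0377] 15.84 0.98 [ 1.   0.2 -0.3 -0.8 -0.6  0.7  0.  -0.3]
['top', 'scene'] [ 0.5424 -0.0367] 15.48 2.91 [-0.8 -1.   0.6 -2.2  1.3 -0.6  0.1  0.2  0.8 -1.1 -0.4 -2.9 -0.  -1.
  0.4 -1.4]
['top'] [ 0.5368 -0.0138] [11.14  6.88] res 2.2
hole-pin base frame mm [[6.6, 24.2, -0.8], [-0.6, 24.5, -0.8]]
['scene'] [ 0.5479 -0.0148] [13.75  9.15] res 1.84
hole-pin base frame mm [[8.0, 23.3, 2.5], [4.3, 23.4, 2.5]]
['top', 'scene'] [ 0.5394 -0.0138] [11.99  5.71] res 4.68
hole-pin base frame mm [[6.5, 24.6, -2.5], [0.4, 24.8, -2.5]]
```

```bash
cat > go.py <<'E'
from h import *
B=np.array([.540,-.036]);YAW=15.2
def units(bx,by,z,dyaw=True):
    s=bot.get_state(); T=R.from_quat(s["tool_rot"]); c,q=np.cos(np.deg2rad(YAW)),np.sin(np.deg2rad(YAW))
    P=np.r_[B[0]+c*bx-q*by,B[1]+q*bx+c*by,z]
    X=R.from_matrix(np.c_[[-q,c,0],[c,q,0],[0,0,-1]])
    print("target",P.round(3),"shift",(T.inv().apply(P-s["ee_pos"])/.04).round(2),"turn",(np.rad2deg((T.inv()*X).as_rotvec())/8).round(2))
E
python3 -c "
from go import *
units(.085,.050,.2);units(.085,.050,.019)"
```

```text
target [0.609 0.035 0.2  ] shift [-11.46  14.48   0.78] turn [ 0.   -0.   -3.78]
target [0.609 0.035 0.019] shift [-11.46  14.48   5.31] turn [ 0.   -0.   -3.78]
```

>>> move_arm(
  plan=[
    [255,[-2.9,3.6,0.2],[0,0,-1]],
    [255,[-5.7,7.2,0.4],[0,0,-2]],
    [255,[-8.6,10.9,0.6],[0,0,-3]],
    [255,[-11.46,14.48,0.78],[0,0,-3.78]],
    [255,[-11.46,14.48,0.78],[0,0,-3.78]],
    [255,[-11.46,14.48,0.78],[0,0,-3.78]],
    [255,[-11.46,14.48,0.78],[0,0,-3.78]],
    [255,[-11.46,14.48,0.78],[0,0,-3.78]],
    [255,[-11.46,14.48,0.78],[0,0,-3.78]],
    [255,[-11.46,14.48,0.78],[0,0,-3.78]],
    [255,[-11.46,14.48,0.78],[0,0,-3.78]],
    [255,[-11.46,14.48,0.78],[0,0,-3.78]],
    [255,[-11.46,14.48,0.78],[0,0,-3.78]],
    [255,[-11.46,14.48,0.78],[0,0,-3.78]],
    [255,[-11.46,14.48,0.78],[0,0,-3.78]],
    [255,[-11.46,14.48,0.78],[0,0,-3.78]],
    [255,[-11.46,14.48,0.78],[0,0,-3.78]],
    [255,[-11.46,14.48,0.78],[0,0,-3.78]],
    [255,[-11.46,14.48,0.78],[0,0,-3.78]],
    [255,[-11.46,14.48,0.78],[0,0,-3.78]],
  ],
)

```text
time: 2.7
ee_pos: [0.6087, 0.0362, 0.2003]
tool_rot: [0.606, 0.795, 0.0, -0.0]
force: [0.1, 1.3, -1.5]
grip_width: 0.0002
```

>>> move_arm(
  plan=[
    [255,[0,0,1.2],[0,0,0]],
    [255,[0,0,2.4],[0,0,0]],
    [255,[0,0,3.5],[0,0,0]],
    [255,[0,0,4.2],[0,0,0]],
    [255,[0,0,4.45],[0,0,0]],
    [255,[0,0,4.45],[0,0,0]],
    [255,[0,0,4.45],[0,0,0]],
  ],
)

```text
time: 3.4
ee_pos: [0.6105, 0.0349, 0.0237]
tool_rot: [0.607, 0.794, 0.001, 0.001]
force: [-0.7, -0.3, 0.4]
grip_width: 0.0002
```

Run:
```python
from h import *
a,_=save("scene","s1")
cv2.imwrite("pics/s1c.png",cv2.resize(a[150:330,170:370],None,fx=3.3,fy=3.3,interpolation=3)[:,:,::-1])
s=bot.get_state();print(s["ee_pos"],s["force"],proj("scene",s["ee_pos"]))
```

```text
[0.61090773 0.03489075 0.02421196] [-0.25757208 -0.31151031 -0.7649855 ] [[297.46443613 254.84446828]]
```

View pics/s1c.png

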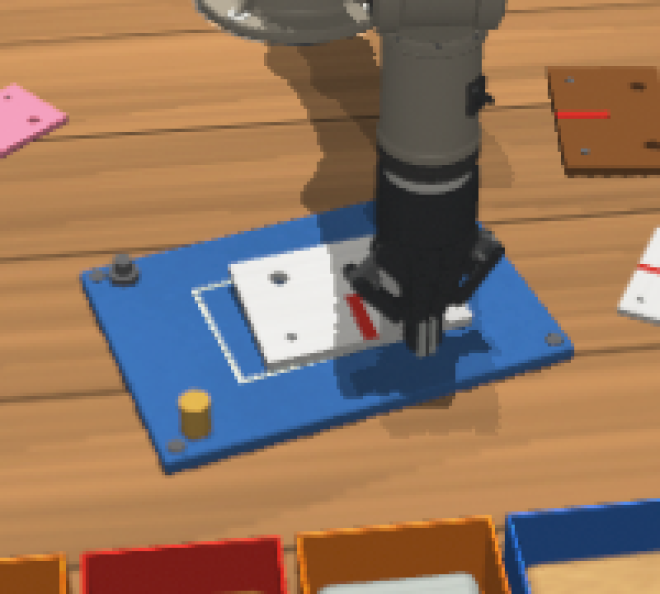

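The fingertips (425,345 in the crop) stand clear in front of the plate's +x edge, left of the red stripe's +y side. Now I push gently towards −x.

>>> move_arm(
  plan=[
    [255,[0,0,0.1],[0,0,0]],
    [255,[0,-0.1,0.1],[0,0,0]],
    [255,[0,-0.2,0.1],[0,0,0]],
    [255,[0,-0.3,0.1],[0,0,0]],
    [255,[0,-0.37,0.1],[0,0,0]],
    [255,[0,-0.44,0.1],[0,0,0]],
    [255,[0,-0.44,0.1],[0,0,0]],
    [255,[0,-0.44,0.1],[0,0,0]],
  ],
)

```text
time: 4.25
ee_pos: [0.5922, 0.0302, 0.0182]
tool_rot: [0.607, 0.794, 0.0, -0.0]
force: [1.6, 2.1, 0.7]
grip_width: 0.0
```

Run:
```python
from h import *
s=bot.get_state();print(s["ee_pos"],s["force"])
from go import *
units(.085,.050,.05)
```

```text
[0.59218974 0.03017168 0.01824322] [1.55241403 2.09135968 0.67272823]
target [0.609 0.035 0.05 ] shift [-0.    0.43 -0.79] turn [ 0. -0. -0.]
```

>>> move_arm(
  plan=[
    [255,[0,0.3,0],[0,0,0]],
    [255,[0,0.6,0],[0,0,0]],
    [255,[0.5,0.6,-1],[0,0,0]],
    [255,[1.5,0.6,-2],[0,0,0]],
    [255,[2.5,0,-3],[0,0,0]],
    [255,[3.5,-1,-4],[0,0,0]],
    [255,[4.5,-1.9,-4.5],[0,0,0]],
    [255,[5.5,-1.9,-4.5],[0,0,0]],
    [255,[5.5,-1.9,-4.5],[0,0,0]],
    [255,[5.5,-1.9,-4.5],[0,0,0]],
  ],
)

```text
time: 5.25
ee_pos: [0.4599, 0.2273, 0.1995]
tool_rot: [0.604, 0.797, 0.001, -0.0]
force: [0.7, 0.2, 0.0]
grip_width: 0.0001
```

```bash
cat > look.py <<'E'
import sys
from go import *
k=sys.argv[1]
a,_=save("scene","s"+k); b,d=save("top","t"+k)
r=rect("top",b,.02,.338,.738,-.295,.225); np.save("pics/r.npy",r)
c=r[130:470,90:690]
sc=cv2.resize(a[190:300,185:355],(402,260),interpolation=3)
out=np.zeros((600,600,3),np.uint8); out[:340]=c; out[340:,:402]=sc
cv2.imwrite(f"pics/r{k}.png",out[:,:,::-1])
s=bot.get_state();print(s["time"],s["ee_pos"].round(4),s["force"].round(1))
# big holes: blobs in white plate (non-white, enclosed)
h=cv2.cvtColor(r,cv2.COLOR_RGB2HSV); w=((h[...,1]<70)&(h[...,2]>110)).astype(np.uint8)
cs,hi=cv2.findContours(w,cv2.RETR_CCOMP,cv2.CHAIN_APPROX_NONE)
y=np.deg2rad(YAW)
for i,q in enumerate(cs):
    A=cv2.contourArea(q)
    if hi[0][i][3]>=0 and 80<A<900:
        m=cv2.moments(q);u,v=m["m10"]/A,m["m01"]/A
        P=np.array([.738-v/1500,.225-u/1500])-B; print("hole px",round(u),round(v),"area",A,"base mm",(1000*np.array([np.cos(y)*P[0]+np.sin(y)*P[1],-np.sin(y)*P[0]+np.cos(y)*P[1]])).round(1))
E
python3 look.py 2
```

```text
5.35 [0.4618 0.2225 0.1983] [ 0.6 -0.9  0.5]
hole px 299 364 area 307.0 base mm [-27.3  71. ]
hole px 446 327 area 295.0 base mm [-28.8 -30.1]
```

View pics/r2.png

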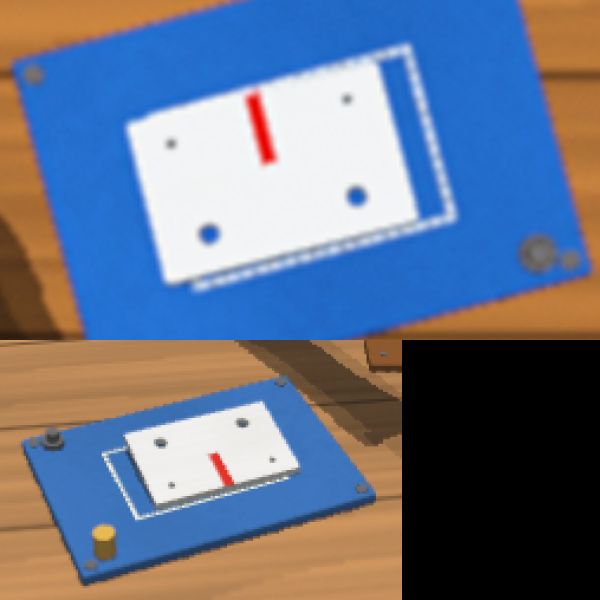

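Now the plate is well aligned in x and yaw (holes at base x of about −27 and −29 mm, yaw error about 1°). It needs about −20 mm in y. I'll go to the +y edge.

```bash
python3 -c "
from go import *
units(-.008,.135,.05);units(-.008,.135,.019)"
```

```text
target [0.497 0.092 0.05 ] shift [-3.37 -0.01  3.71] turn [0.   0.01 0.  ]
target [0.497 0.092 0.019] shift [-3.37 -0.01  4.49] turn [0.   0.01 0.  ]
```

>>> move_arm(
  plan=[
    [255,[-1.2,0,1.0],[0,0,0]],
    [255,[-2.4,0,2.0],[0,0,0]],
    [255,[-3.37,0,3.0],[0,0,0]],
    [255,[-3.37,0,3.9],[0,0,0]],
    [255,[-3.37,0,4.35],[0,0,0]],
    [255,[-3.37,0,4.49],[0,0,0]],
    [255,[-3.37,0,4.49],[0,0,0]],
    [255,[-3.37,0,4.49],[0,0,0]],
  ],
)

```text
time: 6.15
ee_pos: [0.4979, 0.0923, 0.0194]
tool_rot: [0.608, 0.794, 0.001, 0.001]
force: [-0.2, -0.0, 0.5]
grip_width: 0.0004
```

```bash
python3 -c "
from go import *
s=bot.get_state();print(s['ee_pos'],s['force']);units(-.008,.104,.019)"
```

```text
[0.4979191  0.09231262 0.01935237] [-0.23634596 -0.03334112  0.51627544]
target [0.505 0.062 0.019] shift [-0.77 -0.03  0.01] turn [ 0.02  0.   -0.01]
```

>>> move_arm(
  plan=[
    [255,[-0.1,0,0],[0,0,0]],
    [255,[-0.2,0,0],[0,0,0]],
    [255,[-0.3,0,0],[0,0,0]],
    [255,[-0.38,0,0],[0,0,0]],
    [255,[-0.46,0,0],[0,0,0]],
    [255,[-0.54,0,0],[0,0,0]],
    [255,[-0.6,0,0],[0,0,0]],
    [255,[-0.66,0,0],[0,0,0]],
    [255,[-0.72,0,0],[0,0,0]],
    [255,[-0.77,0,0],[0,0,0]],
    [255,[-0.77,0,0],[0,0,0]],
  ],
)

```text
time: 7.25
ee_pos: [0.5045, 0.0616, 0.0183]
tool_rot: [0.608, 0.794, -0.0, 0.0]
force: [0.7, 0.9, -0.0]
grip_width: -0.0
```

```bash
python3 look.py 3
```

```text
7.35 [0.5045 0.0617 0.0183] [-0.6  0.5 -0.2]
hole px 465 311 area 250.5 base mm [-22.  -45.1]
```

View pics/r3.png

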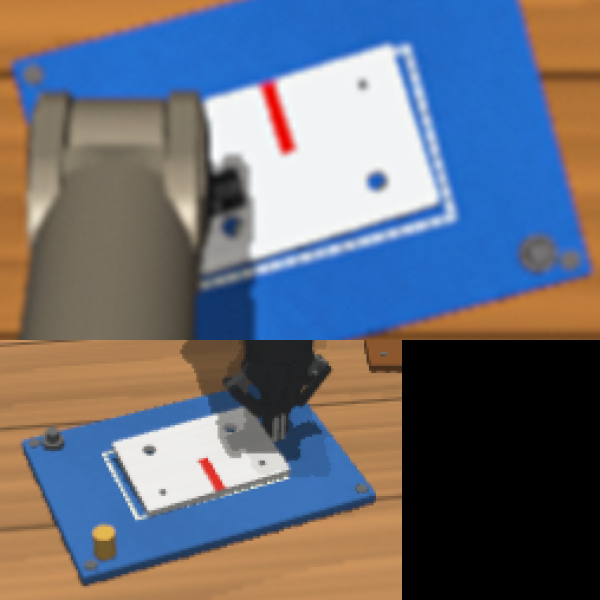

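The plate moved −15 mm in y but yawed about 3° CCW. By the picture the right hole is now about (+7, +5) mm off and the left about (+1, +5) mm. I correct by nudging the +x edge on its −y side.

```bash
python3 -c "
from go import *
units(.087,-.040,.12);units(.087,-.040,.019)"
```

```text
target [ 0.634 -0.052  0.12 ] shift [-3.59  2.39 -2.54] turn [-0.    0.01 -0.01]
target [ 0.634 -0.052  0.019] shift [-3.59  2.39 -0.01] turn [-0.    0.01 -0.01]
```

>>> move_arm(
  plan=[
    [255,[0.4,0,0],[0,0,0]],
    [255,[0.7,0,-0.5],[0,0,0]],
    [255,[0.7,0,-1.6],[0,0,0]],
    [255,[0.7,0,-2.5],[0,0,0]],
    [255,[0,0.8,-2.5],[0,0,0]],
    [255,[-0.9,1.6,-2.5],[0,0,0]],
    [255,[-1.8,2.38,-2.5],[0,0,0]],
    [255,[-2.8,2.38,-2.5],[0,0,0]],
    [255,[-3.6,2.38,-2.5],[0,0,0]],
    [255,[-3.6,2.38,-2.5],[0,0,0]],
    [255,[-3.6,2.38,-1.5],[0,0,0]],
    [255,[-3.6,2.38,-0.5],[0,0,0]],
    [255,[-3.6,2.38,0],[0,0,0]],
    [255,[-3.6,2.38,0],[0,0,0]],
    [255,[-3.6,2.38,0],[0,0,0]],
  ],
)

```text
time: 8.85
ee_pos: [0.6339, -0.0517, 0.0182]
tool_rot: [0.607, 0.794, -0.0, -0.0]
force: [-0.2, 0.5, 1.0]
grip_width: 0.0003
```

```bash
python3 -c "
from go import *
s=bot.get_state();print(s['ee_pos'],s['force']);units(.067,-.04,.019)"
```

```text
[ 0.63387016 -0.0516785   0.01815319] [-0.19314086  0.50964538  0.9747035 ]
target [ 0.615 -0.057  0.019] shift [-0.01 -0.49 -0.02] turn [-0.01  0.   -0.  ]
```

>>> move_arm(
  plan=[
    [255,[0,-0.1,0],[0,0,0]],
    [255,[0,-0.2,0],[0,0,0]],
    [255,[0,-0.28,0],[0,0,0]],
    [255,[0,-0.36,0],[0,0,0]],
    [255,[0,-0.43,0],[0,0,0]],
    [255,[0,-0.49,0],[0,0,0]],
    [255,[0,-0.49,0],[0,0,0]],
    [255,[0,-0.2,0],[0,0,0]],
    [255,[0,0,-0.5],[0,0,0]],
    [255,[0,0,-1.5],[0,0,0]],
    [255,[0.5,-0.2,-2.5],[0,0,0]],
    [255,[1.6,-0.6,-3],[0,0,0]],
    [255,[2.7,-1,-3.3],[0,0,0]],
    [255,[3.8,-1.5,-3.6],[0,0,0]],
    [255,[4.9,-2,-4],[0,0,0]],
    [255,[6.0,-2,-4.5],[0,0,0]],
    [255,[7.0,-2,-4.5],[0,0,0]],
    [255,[7.0,-2,-4.5],[0,0,0]],
    [255,[7.0,-2,-4.5],[0,0,0]],
  ],
)

```text
time: 10.75
ee_pos: [0.4827, 0.1989, 0.1982]
tool_rot: [0.606, 0.795, -0.001, -0.0]
force: [0.4, -1.6, -0.1]
grip_width: 0.0005
```

```bash
python3 look.py 4
```

```text
10.85 [0.4836 0.1964 0.198 ] [ 1.2 -0.  -0.2]
```

View pics/r4.png

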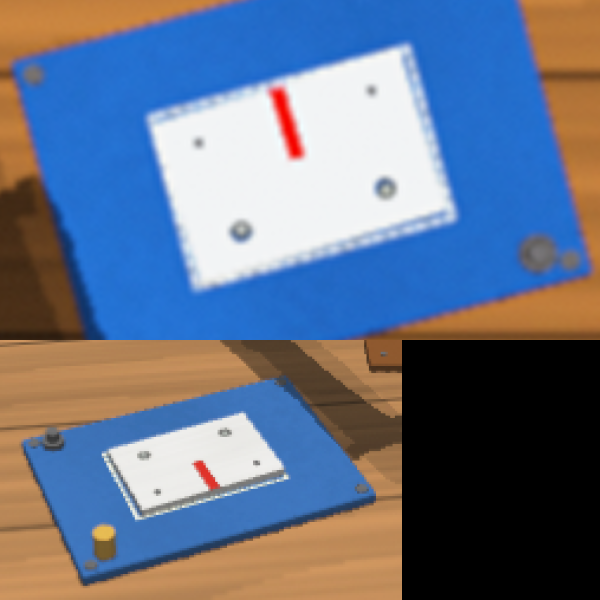

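The pins now show inside both holes (241,231 and 386,188 in the upper panel), and the plate fills the outline. I check flatness and height with depth.

```bash
cat > flat.py <<'E'
import sys
from go import *
k=sys.argv[1]; y=np.deg2rad(YAW); Q=np.array([[np.cos(y),np.sin(y)],[-np.sin(y),np.cos(y)]])
for n,f in(("top","t"),("scene","s")):
    d=np.load(f"pics/{f}{k}.npz")["d"]; v,u=np.nonzero(d>0)
    P=pts(n,np.c_[u,v],d[v,u]); b=(P[:,:2]-B)@Q.T
    def fit(m):
        A=np.c_[b[m],np.ones(m.sum())]; z=P[m,2]; w=np.abs(z-np.median(z))<.012
        A,z=A[w],z[w]; c=np.linalg.lstsq(A,z,rcond=None)[0]; return c,(A@c-z).std(),w.sum()
    pl=(abs(b[:,0])<.045)&(abs(b[:,1])<.075)
    dk=(abs(b[:,0])<.105)&(abs(b[:,1])<.155)&((abs(b[:,0])>.07)|(abs(b[:,1])>.1))&(P[:,2]<.022)&(P[:,2]>.005)
    a,c=fit(pl),fit(dk); print(n,"plate slope x,y",a[0][:2].round(4),"z",a[0][2].round(4),"sd",a[1].round(4),a[2],"| deck",c[0].round(4),c[2],"| height",(a[0][2]-c[0][2]).round(4),"rel slope",(a[0][:2]-c[0][:2]).round(4))
E
for k in 0 2 4; do python3 flat.py $k; done
python3 - <<'E'
import numpy as np,cv2
i=np.load("pics/t4.npz")["im"]; s=np.load("pics/s4.npz")["im"]
a=cv2.resize(i[140:240,235:370],(675,500)[:2],interpolation=3)[:300]
b=cv2.resize(s[215:265,225:310],(510,300),interpolation=3)
o=np.zeros((600,700,3),np.uint8);o[:300,:675]=cv2.resize(i[155:215,255:345],(450,300),interpolation=3)[:, :450] if 0 else np.pad(cv2.resize(i[150:220,248:340],(394,300),interpolation=3),((0,0),(0,281),(0,0)));o[300:,:510]=b
cv2.imwrite("pics/z4.png",o[:,:,::-1])
E
```

```text
top plate slope x,y [-0.1159  0.0042] z 0.0323 sd 0.003 1773 | deck [-0.001   0.0003  0.0147] 5044 | height 0.0176 rel slope [-0.115   0.0039]
scene plate slope x,y [-0.1024  0.017 ] z 0.0307 sd 0.0032 1301 | deck [-0.0013 -0.0011  0.0136] 3054 | height 0.0171 rel slope [-0.1011  0.0182]
top plate slope x,y [-0.1304  0.0024] z 0.0319 sd 0.0031 1795 | deck [-0.0002  0.0002  0.0147] 5034 | height 0.0172 rel slope [-0.1302  0.0022]
scene plate slope x,y [-0.1122  0.0184] z 0.0303 sd 0.0033 1342 | deck [-0.0008 -0.002   0.0136] 2967 | height 0.0166 rel slope [-0.1114  0.0203]
top plate slope x,y [0.0007 0.0017] z 0.0247 sd 0.0031 1963 | deck [-0.0003  0.0006  0.0147] 5138 | height 0.0101 rel slope [0.001  0.0011]
scene plate slope x,y [ 0.0044 -0.0022] z 0.0234 sd 0.002 1219 | deck [-0.0012 -0.0015  0.0136] 3251 | height 0.0099 rel slope [ 0.0055 -0.0007]
```

View pics/z4.png

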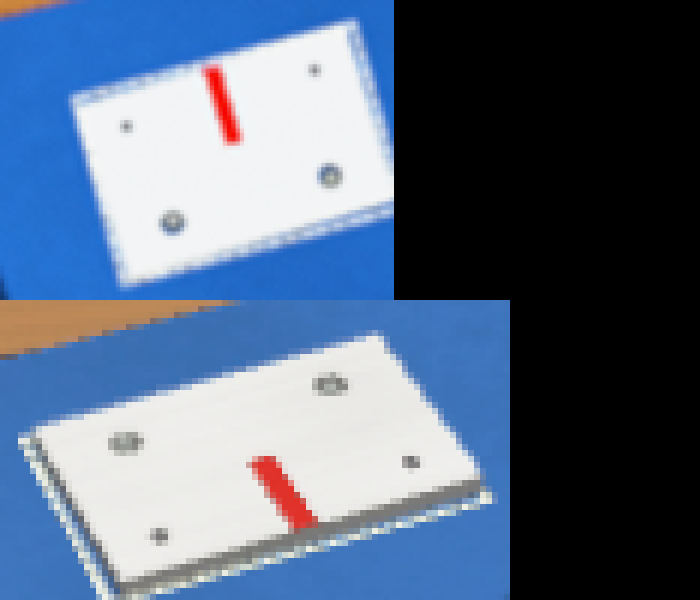

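The plate is down: its top sits 10.0 mm above the deck, its slope is under 0.006 rad, and both pins sit in their holes. The hand is clear, so I hand in.

```bash
python3 -c "
from plant import bot
print(bot.job_done())"
```

```text
the job is handed in; nothing more can be done
None
```

The plate is seated flat over both pins and the job is handed in; no verdict was reported. It took three fingertip nudges with the gripper shut:
- one on the +x edge at its +y side
- one on the +y edge
- one on the +x edge at its −y side, on which both holes dropped over the pins

**Seating:** In the last depth readings, the plate's top lies 10.1 mm (top camera) and 9.9 mm (scene camera) above the deck. Its slope relative to the deck is at most 0.006 rad, against 0.10–0.13 rad before. Both pins show inside their holes, and the plate lies within the outline.

**Hand and bystanders:** The hand stood about 0.2 m up and beside the plate, touching nothing. I saw no movement of the bush or thumbnut. I did not measure any bystander positions again, and the bench items were not in the later crops I viewed.

**Checks that failed or disagreed:**
- The two cameras' base fits differed by about 8 mm in x. I used the top camera alone for positions.
- The corner fit of the plate was up to about 5 mm off the hole positions seen, so I worked from the holes.
- My automatic hole finder found no holes in the last picture, because the pins fill them. The final hole-over-pin check is therefore by eye, plus the flat height.

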